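Dispense one sauce tub and hold up the insert

TASK

Get one sealed sauce tub out of the counter dispenser: pull its slide knob all the way out so that the lowest tub drops into the small steel insert standing in front, then push the knob fully home again; only one tub may come out. Then lift the insert with the tub in it about 12 cm straight up off its stand and finish while still holding it there in the gripper, still and level; keep it level all the way and leave the shaker, the lidded box and the bowl where they are.

Things in the scene. Friction and masses are not known exactly. Their poses are not given: they have to be found in the camera images.
- dispenser: Fixed white and steel tub dispenser. Origin: at counter height, mid-width, under the front edge of the slide's floor; +x to its rear (away from the robot), z up. A base plate 12 mm thick, 90 wide, reaches to x = -105 mm: the insert's stand. Behind x = 0: cheeks 76 mm wide over all, 85 high, to x = 240; clear square magazine, 48 mm outside, z 89 to 132, over x = 85.
- slide (a joint): Slide travel in m along the dispenser's -x: 0 = home (at the start), 0.128 = fully out, at its stop. Rubs with 2.5 N and stays where left. 54 mm wide, z 70 to 85 mm. Its pocket carries one tub out past the floor's edge; by 0.115 the tub has dropped. While out it covers the insert; at home nothing is above the insert.
- slide_knob (a point): Top centre of the black upright round knob on the slide: 18 mm in diameter, 30 mm tall, top 115 mm above the counter. At home it is 25 mm behind the dispenser's origin, 36 mm in front of the magazine's face; it moves with the slide. Pinch it from above across the dispenser's y.
- insert: Small open steel pan, 84 mm long (x), 56 wide (y), 40 high, walls 3 mm, 0.1 to 0.2 kg. Origin: centre of its underside; z up. It starts on the dispenser's base plate (underside 12 mm above the counter), about 46 mm in front of the dispenser's origin, nearly in line with it. Grip it from above across its 56 mm width, at its middle.
- tub_low: The lowest sealed white portion tub, the one that comes out: disc 34 mm in diameter, 16 mm high, 30 g. Origin: centre of its underside. It starts in the slide's pocket, at the foot of the magazine, 85 mm behind the dispenser's origin, underside at 70 mm.
- tub_mid: The second tub of the stack, same shape; must stay in the dispenser (it sinks up to 16 mm into the pocket when the slide is home again).
- tub_top: The uppermost tub of the stack, same shape; must stay in the dispenser.
- shaker: Bystander: glass shaker with steel cap, 54 mm in diameter, 105 mm high; origin centre of its underside. Leave alone.
- lunchbox: Bystander: white box with purple lid, 126 x 106 x 64 mm; origin centre of its underside. Leave alone.
- bowl: Bystander: white bowl, 110 mm across, 50 mm high; origin centre of its underside. Leave alone.
Mind the look-alikes: they are no part of the job. What is shaped like the tub_top but black or green is not meant.

How it is judged:
By the outcome, as a careful person would: the job done as asked, in the order asked, and still so for the second after the job is handed in, while the arm keeps its last pose, push and grip.
It also fails if it takes over 61 s, if anything falls off the work surface, if the arm or the gripper's body presses on something with over 40 N, if the wrist force passes 120 N, or if a joint passes its speed limit or range.

ROBOT

A 6-joint arm with a two-finger parallel gripper is mounted at the origin on the work surface. World frame = base frame: x ahead of the robot, y to its left, z up, the work surface at z = 0. Lengths are in m, angles in rad, forces in N, time in s.
With the tool pointing down it reaches from about 0.35 to 0.975 m from the base axis. Payload 4.9 kg.
Tool frame: the origin (TCP) lies at the very end of the fingers, on their centre line; the grasp point (between the pads) lies 19 mm behind it; z points along the fingers, y is the line along which they close (so a half turn about z gives the same grasp; the last joint's range is limited). The gripper opens to 85 mm and grips with 20 to 120 N. Pads are 22 mm wide; open, the fingers measure 114 mm over their backs; the gripper's body (76 mm by 85 mm) begins 54 mm behind the grasp point. The pads swing forward as they close: fully open they stand 13 mm farther back than shut.
Start: joints at [1.012, 0.053, 1.613, -0, 1.476, -0.119], TCP at [0.266, 0.566, 0.231] pointing down, gripper open.
Joint ranges: [-3.01, 3.01], [-1.01, 2.22], [0.06, 2.58], [-1.02, 4.17], [0.09, 2.62], [-3.14, 3.14]. Speed limits (rad/s): [2.57, 2.57, 3.14, 3.14, 3.14, 3.14].

INTERFACE

Orientations are given as a unit quaternion [w, x, y, z].
In Python, from plant import * gives the robot as it stands.
- The arm moves only by the tool jog_arm, never from a script. Its argument "moves" is a list that holds one entry, the list of rows, each a list of 7 numbers: the finger opening in cm, from 0 to 8.54, then the shift along the tool's x, y, z in cm, then the turn, a rotation vector about the tool's x, y, z in rad. A call has 1 to 20 rows; each row shifts and turns the commanded pose from where the row before left it, along the tool's axes as they then stand; what a row does not reach is not made up. A row lasts 1/12 s, in which the tool goes at most 41.7 mm and 7.16 degrees, less where a joint would pass 70% of its speed; a pose out of reach is approached as far as the arm can. A call is refused whole if a number of a shift passes 4.17 or a number of a turn 0.125, either way. A call with a gripper value outside its range is refused whole. The fingers move at their own pace and stop on an object; the grip force is fixed at half the most. Time passes only in rows, so rows that do not move let the fingers close. It gives the time, the measured TCP pose, the force, the opening and the grip force at its end, in the units of the state.
- state(): the state, without advancing time (a new reading comes with each control period).
- grab_frame(name): name is "scene" or "top"; returns a dict with "color" (400x640x3 uint8, blue, green, red), "depth" (400x640 float32, m along the optical axis (not along the pixel's ray), 0 where there is no reading), "fx", "fy", "cx", "cy" (pixels), "R" (3x3) and "t" (3): a world point X has camera coordinates R X + t. Camera axes: x right, y down, z forward; pixel columns grow to the right and rows downward; lengths in m; the calibration is good to about 2 mm. A picture is of the moment at which its call begins.
- job_done(): hands the job in; it is judged then, once.
Trained networks look in a picture, given as the dict that the camera call returned (one of the last four; its "shot" number tells which), for a name from the list of things; names that differ only in an ending like _2 or _b are one class to them, and where a whole thing is asked for, a point or a joint stands for the part that bears it (a point fixed in the world has none). Each returns a list of dicts, best first, with "p" (0 to 1); they miss things now and then, are a little off and sometimes report something else, mostly with a low value. They report only what shows in the picture. A call takes as long as a camera call. They do not tell look-alikes from the thing itself.
- recognise(name, picture): "rect" ([centre column, centre row, width, height] in pixels, round what is visible of it).
- regions_of(name, picture): "pixels" (400x640 bool, what is visible of it) and "rect" ([centre column, centre row, width, height] in pixels, round what is visible of it).
The state is a dict: "time": time; "joint_pos": joint angles; "joint_vel": joint speeds; "joint_efforts": joint torques, N m; "tool_pos": TCP position; "tool_rot": TCP orientation; "contact_force": force on the tool from outside, world axes, zero at the start; "ft_torque": the same for the moment, N m; "gripper_width": opening from 0.0 (shut) to 1.0 (fully open); "grasp_force": force on a finger pad.
Only numpy, scipy, OpenCV 4.12 (cv2) and the standard library are available. Lean on these libraries where they do the work, as an engineer would, in place of code of your own. Each camera call takes 0.05 s, during which the arm holds its last target. There are 200 camera calls.

## Working session

There is one attempt and no reset: what is moved stays moved. The work goes in short steps, Python scripts to look and compute and a tool call to move; the robot and the scene stay as the last step left them, time stands still between calls to the robot, and variables do not carry over. Pictures are saved under pics/ and viewed, at most 10 in all, crops included, and the job is handed in when it is done.

Besides the shell and the picture viewer there is one more tool, called after "Emit:" as a command line: name --argument value ..., lists and objects as JSON in quotes. jog_arm: Moves the arm, as the interface text tells. Its arguments: {"type":"object","properties":{"moves":{"type":"array"}},"required":["moves"]}

```bash
mkdir -p pics; ls
cat > h.py <<'E'
from plant import *
import numpy as np, cv2
def world(f,px,z=None):
    """pixel -> world by depth, (or on plane of height z)"""
    u,v=px; ray=np.array([(u-f["cx"])/f["fx"],(v-f["cy"])/f["fy"],1.]); R=np.array(f["R"]);t=np.array(f["t"])
    c=-R.T@t; d=R.T@ray
    s=f["depth"][int(round(v)),int(round(u))] if z is None else (z-c[2])/d[2]
    return c+s*d
def cloud(f,mask):
    v,u=np.nonzero(mask&(f["depth"]>0)); s=f["depth"][v,u]
    P=np.c_[(u-f["cx"])/f["fx"]*s,(v-f["cy"])/f["fy"]*s,s]
    return (P-np.array(f["t"]))@np.array(f["R"])
E
python3 - <<'E'
from h import *
s=state();print(s)
for n in("scene","top"):
    f=grab_frame(n);cv2.imwrite(f"pics/{n}0.png",f["color"])
    print(n,-np.array(f["R"]).T@f["t"],np.round(f["R"],3).tolist(),f["fx"])
    for o in("dispenser","slide_knob","insert","tub_low","shaker","lunchbox","bowl"):
        for r in regions_of(o,f)[:3]:
            P=cloud(f,r["pixels"]);print(o,round(r["p"],2),np.round(r["rect"]),np.round(np.percentile(P,[2,50,98],axis=0),3).tolist() if len(P) else 0)
E
```

```text
pics
{'time': 0.0, 'joint_pos': array([ 1.01200114e+00,  5.33815893e-02,  1.61430422e+00, -1.29483601e-05,
        1.47600475e+00, -1.19016959e-01]), 'joint_vel': array([ 0.00082924,  0.00056526, -0.00073985,  0.00028031, -0.00115859,
        0.00053077]), 'joint_efforts': array([ 7.10676904e-04, -3.93671143e+01, -3.70179892e+01, -1.11467423e-04,
        7.09979635e-03, -4.05093635e-05]), 'tool_pos': array([0.26576319, 0.56498548, 0.23004159]), 'tool_rot': array([-3.42651001e-04,  2.18120683e-01,  9.75921240e-01, -9.91425986e-04]), 'contact_force': array([-1.03519329,  0.26204736, -0.45594966]), 'ft_torque': array([-0.00194534,  0.00763763,  0.04262993]), 'grasp_force': 0.0, 'gripper_width': 0.9974478392841735}
scene [ 1.16319521 -0.01873522  0.92009607] [[0.009, 1.0, 0.013], [0.809, -0.0, -0.587], [-0.587, 0.016, -0.809]] 444.57370836263533
dispenser 0.82 [318. 253.  47. 136.] [[0.52, -0.06, 0.009], [0.749, -0.014, 0.093], [0.837, 0.027, 0.133]]
slide_knob 0.69 [314. 194.  28.  28.] [[0.507, -0.054, 0.012], [0.519, -0.025, 0.019], [0.564, 0.002, 0.054]]
slide_knob 0.65 [316. 208.  2
[... 450 characters left out ...]
012], [0.624, 0.286, 0.063], [0.678, 0.348, 0.067]]
bowl 0.82 [176. 181.  42.  39.] [[0.45, -0.41, 0.003], [0.482, -0.369, 0.027], [0.551, -0.314, 0.052]]
top [0.4335766  0.02078753 0.91427724] [[0.005, -1.0, 0.019], [-0.981, -0.009, -0.196], [0.196, -0.018, -0.98]] 365.3277768320813
dispenser 0.96 [327. 179.  37. 141.] [[0.495, -0.06, 0.009], [0.672, -0.007, 0.087], [0.826, 0.029, 0.132]]
shaker 0.6 [170. 272.  37.  24.] [[0.411, 0.32, 0.01], [0.434, 0.333, 0.102], [0.458, 0.367, 0.107]]
lunchbox 0.7 [203. 197.  58.  65.] [[0.541, 0.233, 0.002], [0.604, 0.289, 0.063], [0.673, 0.35, 0.067]]
bowl 0.84 [473. 245.  43.  42.] [[0.45, -0.409, 0.003], [0.498, -0.374, 0.021], [0.546, -0.321, 0.05]]
```

Run:
```python
from h import *
f=grab_frame("scene");g=grab_frame("top")
a=cv2.resize(f["color"][140:340,220:440],None,fx=2.5,fy=2.5,interpolation=cv2.INTER_CUBIC)
b=cv2.resize(g["color"][90:265,280:380],(286,500),interpolation=cv2.INTER_CUBIC)
a=a[:,:510]
cv2.imwrite("pics/crop1.png",np.hstack([a,b]))
cv2.imwrite("pics/both.png",np.vstack([cv2.resize(f["color"],(480,300)),cv2.resize(g["color"],(480,300))]))
for n,fr,m in(("scene",f,(slice(140,340),slice(260,380))),("top",g,(slice(90,265),slice(280,380)))):
    M=np.zeros((400,640),bool);M[m]=1;P=cloud(fr,M)
    box=(P[:,0]>.45)&(P[:,0]<.9)&(abs(P[:,1])<.1)
    P=P[box]
    for lo,hi in((.006,.02),(.045,.058),(.078,.092),(.108,.120),(.125,.14)):
        Q=P[(P[:,2]>lo)&(P[:,2]<hi)]
        if len(Q)<5: continue
        r=cv2.minAreaRect((Q[:,:2]*1000).astype(np.float32));print(n,lo,len(Q),np.round(r[0],1),np.round(r[1],1),round(r[2],1),np.round(np.median(Q,0),4))
    Q=P[(P[:,2]>.106)&(P[:,2]<.12)&(P[:,0]<.66)];print("knobtop",len(Q),Q.min(0),Q.max(0))
```

```text
scene 0.006 1325 [662.1  -1.7] [353.2 181.6] 13.5 [ 0.6865 -0.0199  0.013 ]
scene 0.045 157 [672.  -12.7] [332.3  74.9] 1.5 [ 0.5331 -0.0248  0.0512]
scene 0.078 710 [717.1 -13.2] [241.5  76.2] 2.4 [ 0.6616 -0.0187  0.0858]
scene 0.108 314 [660.2 -14.1] [93.4 45.8] 0.9 [ 0.6775 -0.0155  0.1169]
scene 0.125 288 [681.6 -14.9] [53.3 51.9] 3.0 [ 0.6803 -0.0134  0.1321]
knobtop 61 [ 0.61359795 -0.02412186  0.10647729] [ 0.65995863 -0.0048146   0.11821801]
top 0.006 1743 [658.1  -3.5] [353.  170.8] 21.7 [ 0.5587 -0.0056  0.0127]
top 0.045 196 [661.6 -10.1] [313.   74.1] 6.3 [ 0.5608 -0.0284  0.0514]
top 0.078 1173 [714.7 -13. ] [240.   76.2] 2.4 [ 0.6453 -0.0126  0.0851]
top 0.108 279 [656.3 -15.8] [89.8 45.5] 2.1 [ 0.6767 -0.0156  0.1164]
top 0.125 238 [679.7 -14. ] [52.3 51.7] 0.7 [ 0.6842 -0.015   0.1313]
knobtop 88 [ 0.61144636 -0.03851136  0.10632374] [0.65822448 0.00697185 0.11819118]
```

View pics/crop1.png

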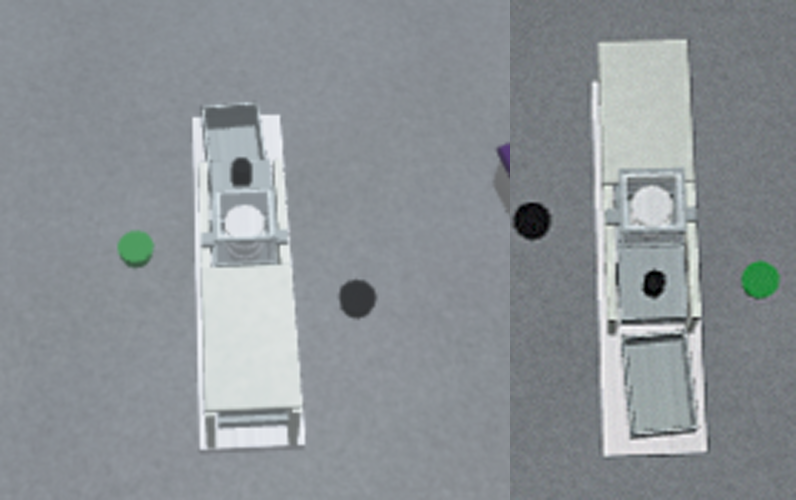

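View pics/both.png

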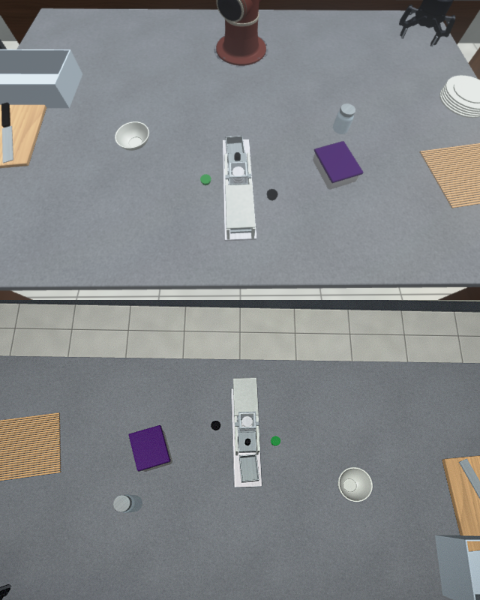

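The crops show the knob (black, upright) at crop (241,172) in the scene view and (654,283) in the top view, the insert in front of it at (660,385), and white tubs in the clear magazine at (652,205). Look-alikes: the only things that could pass for the tub are the loose black disc, scene crop (357,298), and the green disc, scene crop (135,248). The right one is the white tub in the magazine at scene crop (243,222), so both loose discs stay put. Next I refine knob, axis and insert.

```bash
cat > m.py <<'E'
from h import *
def meas():
    for n in("scene","top"):
        f=grab_frame(n);P=cloud(f,np.ones((400,640),bool))
        v,u=np.nonzero(f["depth"]>0);col=f["color"][v,u].max(1)
        reg=(P[:,0]>.46)&(P[:,0]<.9)&(abs(P[:,1]+.015)<.08)
        K=P[reg&(col<60)&(P[:,2]>.108)];print(n,"knob n",len(K),np.round(K.min(0),4),np.round(K.max(0),4),np.round(np.median(K,0),4))
        C=P[reg&(abs(P[:,2]-.086)<.006)&(P[:,0]>.59)];r=cv2.minAreaRect((C[:,:2]*1000).astype(np.float32));print(" cheeks",r)
        # side lines of the cheeks: robust fit of y extremes
        xs=np.arange(.62,.83,.01);w=.01
        for k in(min,max):
            e=[k(C[(C[:,0]>=x)&(C[:,0]<x+w),1]) if ((C[:,0]>=x)&(C[:,0]<x+w)).any() else np.nan for x in xs];ok=~np.isnan(e)
            p=np.polyfit(xs[ok]+w/2,np.array(e)[ok],1);print("  side yaw",round(p[0],4),"y@.7",round(p[0]*.7+p[1],4))
        I=P[reg&(P[:,2]>.046)&(P[:,2]<.058)&(P[:,0]<.592)];print(" insert",len(I),cv2.minAreaRect((I[:,:2]*1000).astype(np.float32)),np.median(I[:,2]))
        F=P[reg&(P[:,2]>.0135)&(P[:,2]<.046)&(P[:,0]<.592)];print(" pan floor+",np.round(np.median(F,0),4))
if __name__=="__main__": meas()
E
python3 m.py
python3 - <<'E'
from h import *
f=grab_frame("top")
# insert outline by recognised edges in an upright crop
a=cv2.resize(f["color"][180:260,300:360],(600,800)[::1],interpolation=cv2.INTER_NEAREST)[:600]
cv2.imwrite("pics/ins.png",a);
for p in((300,180),): print(f["cx"],f["cy"])
E
```

```text
scene knob n 11 [ 0.6277 -0.0219  0.109 ] [ 0.6303 -0.0132  0.1166] [ 0.6298 -0.0176  0.1098]
 cheeks ((715.993896484375, -13.246273040771484), (243.65431213378906, 76.0379409790039), 2.41913104057312)
  side yaw 0.052 y@.7 -0.0492
  side yaw 0.0303 y@.7 0.0223
 insert 117 ((547.4676513671875, -24.388324737548828), (81.29788208007812, 55.987545013427734), 6.111239433288574) 0.051051551080801304
 pan floor+ [ 0.5192 -0.0249  0.0167]
top knob n 44 [ 0.6115 -0.0226  0.1084] [ 0.6269 -0.009   0.1176] [ 0.6194 -0.0159  0.1139]
 cheeks ((714.1461181640625, -12.931968688964844), (239.36883544921875, 76.06000518798828), 2.361626148223877)
  side yaw 0.0547 y@.7 -0.0501
  side yaw 0.0372 y@.7 0.0226
 insert 159 ((547.8424072265625, -23.778881072998047), (84.0891342163086, 56.259124755859375), 6.252335548400879) 0.05099477881726354
 pan floor+ [ 0.55   -0.0245  0.0152]
320.18266350659223 199.30396076719273
```

View pics/ins.png

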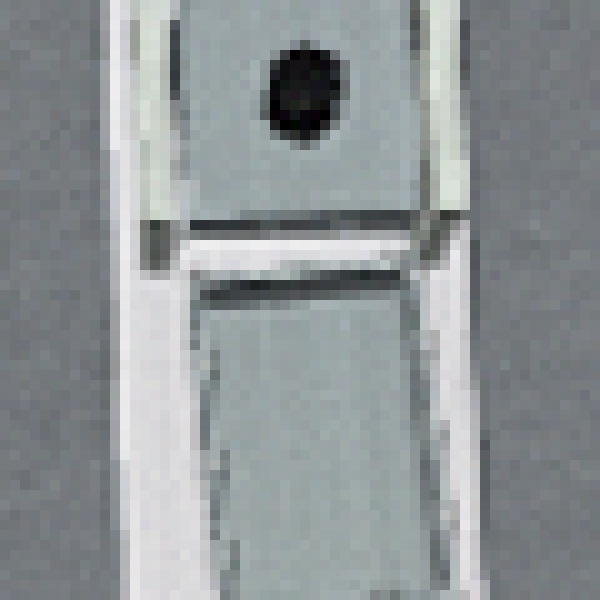

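Emit:
jog_arm --moves '[[[5,0,0,0,0,0,-0.12],[5,0,0,0,0,0,-0.12],[5,0,0,0,0,0,-0.12],[5,0,0,0,0,0,-0.12],[5,-2.2,-3.5,0,0,0,0],[5,-2.2,-3.5,0,0,0,0],[5,-2.2,-3.5,0,0,0,0],[5,-2.2,-3.5,0,0,0,0],[5,-2.2,-3.5,0,0,0,0],[5,-2.2,-3.5,0,0,0,0],[5,-2.2,-3.5,0,0,0,0],[5,-2.2,-3.5,0,0,0,0],[5,-2.2,-3.5,0,0,0,0],[5,-2.2,-3.5,0,0,0,0],[5,-2.2,-3.5,0,0,0,0],[5,-2.2,-3.5,0,0,0,0],[5,-2.2,-3.5,0,0,0,0],[5,-2.2,-3.5,0,0,0,0],[5,-2.2,-3.5,0,0,0,0],[5,0,0,0,0,0,0]]]'

```text
time: 2.72
tool_pos: [0.6198, 0.0482, 0.2311]
tool_rot: [0.001, -0.017, 1.0, -0.001]
contact_force: [0.2, 0.4, -0.3]
gripper_width: 0.583
grasp_force: 0.0
```

```bash
cat > d.py <<'E'
import sys
from h import *
from scipy.spatial.transform import Rotation as Ro
def d(p,yaw):
    s=state();q=np.array(s["tool_rot"]);R=Ro.from_quat(q[[1,2,3,0]])
    y=np.array([-np.sin(yaw),np.cos(yaw),0]);z=np.array([0,0,-1.]);T=Ro.from_matrix(np.c_[np.cross(y,z),y,z])
    print("t",s["time"],"pos",np.round(s["tool_pos"],4),"w",round(s["gripper_width"],3),"gf",round(s["grasp_force"],1),"F",np.round(s["contact_force"],1))
    print("turn tool",np.round((R.inv()*T).as_rotvec(),4),"shift cm (target axes)",np.round(T.inv().apply(np.array(p)-s["tool_pos"])*100,2))
if __name__=="__main__": a=list(map(float,sys.argv[1:])); d(a[:3],a[3])
E
python3 d.py .6202 -.017 .09 .042
```

```text
t 2.7167 pos [0.6198 0.0482 0.2311] w 0.583 gf 0.0 F [ 0.2  0.4 -0.3]
turn tool [-0.0028  0.0013 -0.0082] shift cm (target axes) [ 0.23 -6.51 14.11]
```

Emit:
jog_arm --moves '[[[5,0.1,-3.3,0,-0.003,0.001,-0.008],[5,0.13,-3.2,0,0,0,0],[5,0,0,3.5,0,0,0],[5,0,0,3.5,0,0,0],[5,0,0,2,0,0,0],[5,0,0,0,0,0,0],[5,0,0,0,0,0,0]]]'

```text
time: 3.3
tool_pos: [0.6165, -0.0103, 0.14]
tool_rot: [-0.002, -0.024, 1.0, 0.002]
contact_force: [-0.3, -0.3, 0.6]
gripper_width: 0.588
grasp_force: 0.0
```

```bash
python3 d.py .6202 -.017 .09 .042
python3 - <<'E'
from h import *
f=grab_frame("scene");g=grab_frame("top")
c=lambda i:cv2.resize(i,(390,390),interpolation=cv2.INTER_CUBIC)
cv2.imwrite("pics/k.png",np.hstack([c(f["color"][130:260,250:380]),c(g["color"][130:260,260:390])]))
E
```

```text
t 3.3 pos [ 0.6165 -0.0103  0.14  ] w 0.588 gf 0.0 F [-0.3 -0.3  0.6]
turn tool [ 0.0036 -0.0039  0.0063] shift cm (target axes) [-0.35 -0.69  5.  ]
```

View pics/k.png

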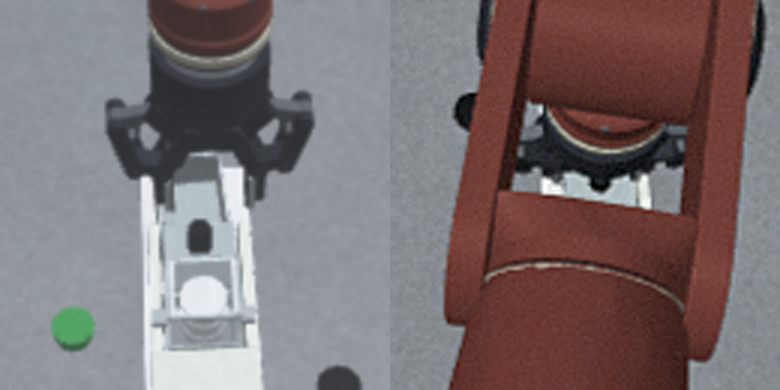

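The view shows the open fingers straddling the slide with the knob at (200,237) between them, slightly behind in the picture owing to height; magazine clear behind. I'll correct and descend.

Emit:
jog_arm --moves '[[[5,-0.35,-0.69,0,0,0,0],[5,0,0,0,0,0,0],[5,0,0,1.2,0,0,0],[5,0,0,0,0,0,0],[5,0,0,0,0,0,0]]]'

```text
time: 3.82
tool_pos: [0.6204, -0.0171, 0.1279]
tool_rot: [-0.002, -0.024, 1.0, 0.002]
contact_force: [0.4, 0.7, -0.7]
gripper_width: 0.584
grasp_force: 0.0
```

```bash
python3 d.py .6202 -.017 .09 .042
```

```text
t 3.8167 pos [ 0.6204 -0.0171  0.1279] w 0.584 gf 0.0 F [ 0.4  0.7 -0.7]
turn tool [ 0.0035 -0.0032  0.0061] shift cm (target axes) [0.02 0.01 3.79]
```

Emit:
jog_arm --moves '[[[5,0,0,1.0,0.0035,-0.003,0.006],[5,0,0,1.0,0,0,0],[5,0,0,1.0,0,0,0],[5,0,0,0.6,0,0,0],[5,0,0,0,0,0,0],[0,0,0,0,0,0,0],[0,0,0,0,0,0,0],[0,0,0,0,0,0,0],[0,0,0,0,0,0,0],[0,0,0,0,0,0,0],[0,0,0,0,0,0,0],[0,0,0,0,0,0,0],[0,0,0,0,0,0,0]]]'

```text
time: 4.9
tool_pos: [0.6217, -0.017, 0.094]
tool_rot: [0.002, -0.021, 1.0, -0.0]
contact_force: [-1.2, 3.2, 3.2]
gripper_width: 0.184
grasp_force: 58.8
```

```bash
python3 d.py .6202 -.017 .09 .042
```

```text
t 4.9 pos [ 0.6217 -0.017   0.094 ] w 0.184 gf 58.8 F [-1.2  3.2  3.2]
turn tool [-0.0001  0.0032  0.0002] shift cm (target axes) [0.15 0.   0.4 ]
```

Emit:
jog_arm --moves '[[[0,0.5,0,0,0,0,0],[0,1,0,0,0,0,0],[0,1,0,0,0,0,0],[0,1,0,0,0,0,0],[0,1,0,0,0,0,0],[0,1,0,0,0,0,0],[0,1,0,0,0,0,0],[0,1,0,0,0,0,0],[0,1,0,0,0,0,0],[0,1,0,0,0,0,0],[0,1,0,0,0,0,0],[0,1,0,0,0,0,0],[0,1,0,0,0,0,0],[0,0,0,0,0,0,0],[0,0,0,0,0,0,0]]]'

```text
time: 6.15
tool_pos: [0.4959, -0.0222, 0.0939]
tool_rot: [0.001, -0.021, 1.0, 0.0]
contact_force: [-3.5, 4.8, 7.9]
gripper_width: 0.185
grasp_force: 59.8
```

```bash
python3 d.py .4938 -.0224 .094 .042
python3 - <<'E'
from h import *
f=grab_frame("scene")
cv2.imwrite("pics/out.png",cv2.resize(f["color"][130:260,250:380],(520,520),interpolation=cv2.INTER_CUBIC))
E
```

```text
t 6.15 pos [ 0.4959 -0.0222  0.0939] w 0.185 gf 59.8 F [-3.5  4.8  7.9]
turn tool [0.0001 0.0022 0.0002] shift cm (target axes) [ 0.21 -0.01 -0.01]
```

View pics/out.png

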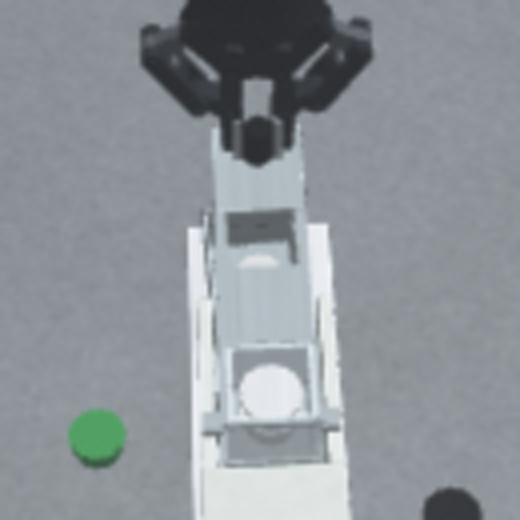

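The slide is out, the knob is in the pads at (258,140), and the tub shows deep through the empty pocket at (258,262). I'll pull the last mm to the stop.

Emit:
jog_arm --moves '[[[0,0.15,0,0,0,0,0],[0,0.15,0,0,0,0,0],[0,0.1,0,0,0,0,0],[0,0,0,0,0,0,0],[0,0,0,0,0,0,0],[0,0,0,0,0,0,0]]]'

```text
time: 6.7
tool_pos: [0.4938, -0.0223, 0.094]
tool_rot: [0.003, -0.021, 1.0, 0.0]
contact_force: [3.1, 4.8, 3.0]
gripper_width: 0.185
grasp_force: 59.3
```

At the stop (128 mm, force reversed). Push home.

Emit:
jog_arm --moves '[[[0,-0.5,0,0,0,0,0],[0,-1,0,0,0,0,0],[0,-1,0,0,0,0,0],[0,-1,0,0,0,0,0],[0,-1,0,0,0,0,0],[0,-1,0,0,0,0,0],[0,-1,0,0,0,0,0],[0,-1,0,0,0,0,0],[0,-1,0,0,0,0,0],[0,-1,0,0,0,0,0],[0,-1,0,0,0,0,0],[0,-1,0,0,0,0,0],[0,-1,0,0,0,0,0],[0,-0.3,0,0,0,0,0],[0,-0.2,0,0,0,0,0],[0,0,0,0,0,0,0],[0,0,0,0,0,0,0],[0,0,0,0,0,0,0]]]'

```text
time: 8.2
tool_pos: [0.6217, -0.017, 0.094]
tool_rot: [0.0, -0.021, 1.0, -0.0]
contact_force: [-2.9, 2.7, 7.2]
gripper_width: 0.182
grasp_force: 59.8
```

Emit:
jog_arm --moves '[[[0,-0.15,0,0,0,0,0],[0,-0.1,0,0,0,0,0],[0,0,0,0,0,0,0],[0,0,0,0,0,0,0],[0,0,0,0,0,0,0]]]'

```text
time: 8.62
tool_pos: [0.6217, -0.017, 0.0939]
tool_rot: [-0.003, -0.021, 1.0, -0.0]
contact_force: [-13.2, 3.1, 13.9]
gripper_width: 0.185
grasp_force: 60.2
```

Hard against home. Release and rise.

Emit:
jog_arm --moves '[[[5,0,0,0,0,0,0],[5,0,0,0,0,0,0],[5,0,0,0,0,0,0],[5,0,0,0,0,0,0],[5,0,0,-1.5,0,0,0],[5,0,0,-3,0,0,0],[5,0,0,-3,0,0,0],[8.5,2,0,-3,0,0,0],[8.5,3,0,0,0,0,0],[8.5,2.3,0,0,0,0,0.06],[8.5,0,0,0,0,0,0],[8.5,0,0,0,0,0,0]]]'

```text
time: 9.62
tool_pos: [0.551, -0.0203, 0.1978]
tool_rot: [0.001, 0.009, 1.0, -0.0]
contact_force: [0.5, -0.5, 0.0]
gripper_width: 0.992
grasp_force: 0.0
```

```bash
python3 m.py; python3 d.py .5477 -.024 .018 .108
python3 - <<'E'
from h import *
f=grab_frame("scene")
cv2.imwrite("pics/home.png",cv2.resize(f["color"][130:260,250:380],(520,520),interpolation=cv2.INTER_CUBIC))
E
```

```text
scene knob n 2014 [ 0.5379 -0.091   0.1089] [0.6306 0.0501 0.5063] [ 0.5739 -0.0195  0.3392]
 cheeks ((716.3582153320312, -13.240955352783203), (241.52468872070312, 76.1006088256836), 2.411620616912842)
  side yaw 0.085 y@.7 -0.0498
  side yaw 0.0108 y@.7 0.0209
 insert 115 ((547.3224487304688, -24.39636993408203), (80.00039672851562, 55.956703186035156), 6.221113681793213) 0.05181784960700163
 pan floor+ [ 0.5228 -0.0248  0.0236]
top knob n 838 [ 0.4604 -0.083   0.2251] [0.595  0.0473 0.5321] [0.5309 0.0196 0.4889]
 cheeks ((785.615478515625, -9.58681869506836), (97.59138488769531, 76.90362548828125), 0.426164835691452)
  side yaw 0.0172 y@.7 -0.0458
  side yaw 0.4015 y@.7 -0.0134
 insert 95 ((538.2906494140625, -24.680051803588867), (64.85149383544922, 55.893211364746094), 6.078929901123047) 0.05100155696840566
 pan floor+ [ 0.5338 -0.0221  0.0162]
t 9.7167 pos [ 0.5521 -0.0203  0.1979] w 0.992 gf 0.0 F [ 0.3  0.8 -0.2]
turn tool [-0.0007  0.0023 -0.1254] shift cm (target axes) [ 0.48 -0.32 17.99]
```

View pics/home.png

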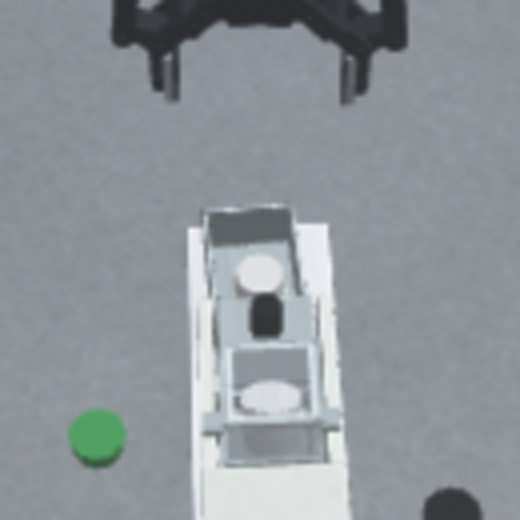

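The white tub sits in the insert at (260,273), the knob is home at (267,315), the stack has sunk (270,397), and the insert is where it was. My last turn had the wrong sign; align and descend partway.

Emit:
jog_arm --moves '[[[8.5,0,0,0,0,0.002,-0.063],[8.5,0,0,0,0,0,-0.063],[8.5,0.45,-0.35,0,0,0,0],[8.5,0,0,3,0,0,0],[8.5,0,0,3,0,0,0],[8.5,0,0,3,0,0,0],[8.5,0,0,2,0,0,0],[8.5,0,0,0,0,0,0],[8.5,0,0,0,0,0,0]]]'

```text
time: 10.52
tool_pos: [0.5468, -0.0242, 0.0868]
tool_rot: [-0.002, -0.054, 0.999, 0.0]
contact_force: [0.8, 0.3, 0.3]
gripper_width: 0.997
grasp_force: 0.0
```

```bash
python3 d.py .5477 -.024 .018 .108
```

```text
t 10.5167 pos [ 0.5468 -0.0242  0.0868] w 0.997 gf 0.0 F [0.8 0.3 0.3]
turn tool [ 0.0004 -0.0031 -0.0008] shift cm (target axes) [-0.09  0.01  6.88]
```

Emit:
jog_arm --moves '[[[8.5,-0.09,0,1.5,0,-0.003,0],[8.5,0,0,1.5,0,0,0],[8.5,0,0,1.5,0,0,0],[8.5,0,0,1.5,0,0,0],[8.5,0,0,0.8,0,0,0],[8.5,0,0,0,0,0,0],[8.5,0,0,0,0,0,0]]]'

```text
time: 11.1
tool_pos: [0.5496, -0.0243, 0.0214]
tool_rot: [0.002, -0.054, 0.999, -0.0]
contact_force: [0.2, -0.1, 0.1]
gripper_width: 0.995
grasp_force: 0.0
```

```bash
python3 d.py .5477 -.024 .018 .108
```

```text
t 11.1 pos [ 0.5496 -0.0243  0.0214] w 0.995 gf 0.0 F [ 0.2 -0.1  0.1]
turn tool [-0.001   0.0046 -0.    ] shift cm (target axes) [0.19 0.05 0.34]
```

Emit:
jog_arm --moves '[[[8.5,0.15,0.03,0.2,0,0.002,0],[8.5,0,0,0,0,0,0],[7,0,0,0,0,0,0],[6.3,0,0,0,0,0,0],[6,0,0,0,0,0,0],[5.8,0,0,0,0,0,0],[5.6,0,0,0,0,0,0],[5.3,0,0,0,0,0,0],[4.5,0,0,0,0,0,0],[4,0,0,0,0,0,0],[4,0,0,0,0,0,0],[4,0,0,0,0,0,0],[4,0,0,0,0,0,0]]]'

```text
time: 12.18
tool_pos: [0.5474, -0.024, 0.0185]
tool_rot: [0.001, -0.054, 0.999, -0.0]
contact_force: [-0.4, -0.2, 3.7]
gripper_width: 0.646
grasp_force: 64.7
```

```bash
python3 d.py .5477 -.024 .018 .108; python3 m.py | grep insert
```

```text
t 12.1833 pos [ 0.5474 -0.024   0.0185] w 0.646 gf 64.7 F [-0.4 -0.2  3.7]
turn tool [-0.0007  0.0016  0.0002] shift cm (target axes) [-0.03 -0.    0.05]
 insert 62 ((559.367919921875, -22.10845184326172), (42.639400482177734, 77.43985748291016), 19.241844177246094) 0.051984963785889654
 insert 55 ((516.2960815429688, -26.859649658203125), (54.68328857421875, 25.577627182006836), 89.18159484863281) 0.05149084317647794
```

Gripped, nicely centred. Lift gently by 12 cm.

Emit:
jog_arm --moves '[[[4,0,0,-0.2,0,0,0],[4,0,0,-0.4,0,0,0],[4,0,0,-0.6,0,0,0],[4,0,0,-0.9,0,0,0],[4,0,0,-1,0,0,0],[4,0,0,-1,0,0,0],[4,0,0,-1,0,0,0],[4,0,0,-1,0,0,0],[4,0,0,-1,0,0,0],[4,0,0,-1,0,0,0],[4,0,0,-1,0,0,0],[4,0,0,-1,0,0,0],[4,0,0,-0.9,0,0,0],[4,0,0,-0.6,0,0,0],[4,0,0,-0.3,0,0,0],[4,0,0,-0.1,0,0,0],[4,0,0,0,0,0,0],[4,0,0,0,0,0,0],[4,0,0,0,0,0,0],[4,0,0,0,0,0,0]]]'

```text
time: 13.95
tool_pos: [0.5465, -0.0238, 0.1373]
tool_rot: [-0.0, -0.054, 0.999, -0.0]
contact_force: [-0.0, 0.2, -2.0]
gripper_width: 0.645
grasp_force: 64.3
```

```bash
python3 d.py .5474 -.024 .1385 .108
python3 - <<'E'
from h import *
f=grab_frame("scene")
cv2.imwrite("pics/lift.png",cv2.resize(f["color"][110:260,240:390],(560,560),interpolation=cv2.INTER_CUBIC))
P=cloud(f,np.ones((400,640),bool));v,u=np.nonzero(f["depth"]>0);c=f["color"][v,u].max(1)
K=P[(c<70)&(abs(P[:,2]-.113)<.006)&(P[:,0]>.6)&(P[:,0]<.65)&(abs(P[:,1]+.017)<.03)];print("knob",len(K),np.median(K,0) if len(K) else "")
I=P[(abs(P[:,2]-.165)<.02)&(abs(P[:,0]-.548)<.06)&(abs(P[:,1]+.024)<.045)&(c>80)]
for a in((I[:,0]<.53),(I[:,0]>.565)): print(a.sum(),np.round(np.percentile(I[a],[2,50,90,98],axis=0),4)[:,2])
E
```

```text
t 13.95 pos [ 0.5465 -0.0238  0.1373] w 0.645 gf 64.3 F [-0.   0.2 -2. ]
turn tool [-0.0001 -0.0002  0.0002] shift cm (target axes) [-0.09 -0.03 -0.12]
knob 40 [ 0.62726211 -0.01756235  0.11441244]
51 [0.1458 0.1503 0.1553 0.1575]
249 [0.1455 0.1615 0.1713 0.1729]
```

View pics/lift.png

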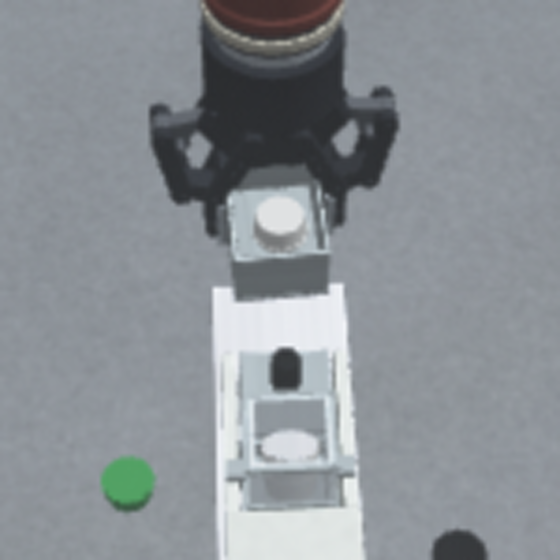

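The insert hangs in the gripper with the white tub in it at (280,220). The knob is home at (287,370) and the stack is still in the magazine. It has risen 11.9 cm, its rim reads 0.171–0.173 m as expected, and the tool is level. Hand in.

```bash
python3 -c "
from plant import *
print(job_done())"
```

```text
the job is handed in; nothing more can be done
None
```

I handed the job in with the insert and its one tub held level in the gripper, 11.9 cm above the stand; the slide knob is fully home, the other tubs are still in the dispenser, and the arm never went near the shaker, lidded box or bowl.

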